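# Swing the reader arm aside and hang the crate's tag

## Task

Check in the crate: swing the reader arm out to its outer stop, then take the one tag with an eye from the rack and hang it by the eye on the peg on the crate's front, letting go of it while the arm is still out. Then swing the reader arm back against its inner stop, so that it stands over the hanging tag. Leave the two blank tags, the bottle and the mug where they are.

Things in the scene. Friction and masses are not known exactly. Their poses are not given: they have to be found in the camera images.
- crate: fixed slatted wooden crate, 320 deep x 680 wide x 200 mm high. Origin on the table at its front face, straight below the peg. x points into the crate (away from the robot), y left along the front, z up; it spans x 0 to 320, y -400 to +280 mm. The reader arm's steel post (radius 12, 262 high, at x -35, y 200, on a 70 x 80 x 12 mm foot) belongs to it.
- peg_root (a point): root of the straight round steel peg (diameter 8 mm) on the crate's front face, 135 mm above the table; axes as the crate's. The peg slopes out and up from the face: it ends 56 mm out (-x) and 20 mm higher, with a round tip 4 mm beyond. A steel plate 3 thick, 40 wide, 50 mm high lies on the face round the root.
- reader_hinge (a point): vertical axis of the reader arm on its post, 236 mm above the table (middle height of arm and reader head); axes as the crate's.
- reader (a joint): angle of the reader arm (rad): 0 = inner stop, arm along the crate's -y, parallel to its front, head over the peg; grows as the arm swings out towards the robot (clockwise seen from above); 1.5 = outer stop, arm pointing away from the crate. Hinge friction about 0.25 N m: it stays where it is left.
- reader_grip (a point): middle of the arm's upright handle: black round stub, diameter 22, 52 mm high, on the flat green reader head (85 x 85 x 22 mm), 200 mm from the hinge axis. The point is 278 mm above the table, 31 above the head's top, 21 below the stub's top. The head's underside is 225 mm above the table. Axes turn with the arm: at joint 0 as the crate's; the arm points along its -y.
- rack: fixed plywood rack, foot 100 x 222 mm, origin on the table under its centre, z up. Three bays along its y (-72, 0, +72 mm), each with a tag leaning 0.56 rad (32 deg) from upright, top towards -x (robot side), lower edge at x 30, z 30. Along the tag from its lower edge, the underside is backed to 70 mm, the upper face covered to 30 mm; 28 mm cheeks part the bays; above, it is free.
- tag: aluminium tag with an eye, 60 wide x 140 high x 5 mm thick, 80 to 140 g, in any of the three bays. Origin: middle of its lower edge; z along its height, y along its width, x normal to its face (away from the robot and upward while leaning). The eye is a round 18 mm through hole on its centre line, 98 mm from the lower edge, 42 mm from the top edge.
- tag_eye (a point): centre of the tag's eye, mid-thickness; axes as the tag's.
- blank_tall: blank aluminium tag without an eye, 60 x 140 x 5 mm, in another bay; origin and axes as the tag's. Bystander.
- blank_short: blank aluminium tag without an eye, 60 x 105 x 5 mm, in another bay; origin and axes as the tag's. Bystander.
- bottle: standing plastic water bottle, diameter 60, 175 mm high; origin at the centre of its base. Bystander.
- mug: white mug, diameter 72, 85 mm high, handle on its +y side; origin at the centre of its base. Bystander.
Mind the look-alikes: they are no part of the job. What is shaped like the tag but black or turquoise is not meant.

How it is judged (in metres and radians):
On the way, in this order (a step that is already met when the one before it is completed fails the run):
1. the reader arm is swung out to its outer stop (joint over 1.3 rad), the tag not yet hung (value of joint reader above 1.3 rad and x of tag_eye in the frame of peg_root below -0.058 m), for 0.1 s.
2. the tag hangs by its eye on the peg, let go by the gripper, with the reader arm still out (over 1.2 rad) (x of tag_eye in the frame of peg_root between -0.052 and 0 m and y of tag_eye in the frame of peg_root between -0.01 and 0.01 m and z of tag_eye in the frame of peg_root between -0.012 and 0.024 m and angle between tag's own z axis and vertical below 0.35 rad and linear speed of tag below 0.03 m/s and value of joint reader above 1.2 rad and contact force between tag and the fingers below 0.1 N), for 0.2 s.
At the end, for the whole second after the job is handed in: The tag hangs at rest by its eye on the peg (eye centre 0 to 52 mm out from the crate's face, within 10 mm sideways of the peg root and -12 to +24 mm of its height, tag within 0.35 rad of upright), and the reader arm is back at its inner stop (joint under 0.1 rad) and still (x of tag_eye in the frame of peg_root between -0.052 and 0 m and y of tag_eye in the frame of peg_root between -0.01 and 0.01 m and z of tag_eye in the frame of peg_root between -0.012 and 0.024 m and angle between tag's own z axis and vertical below 0.35 rad and linear speed of tag below 0.03 m/s and value of joint reader below 0.1 rad and velocity of joint reader between -0.05 and 0.05 rad/s); the robot touches nothing.
It fails at once if the tall blank tag is moved more than 20 mm (distance of blank_tall from where it was at the start of the episode above 0.02 m).
It fails at once if the short blank tag is moved more than 20 mm (distance of blank_short from where it was at the start of the episode above 0.02 m).
It fails at once if the bottle is moved more than 30 mm (distance of bottle from where it was at the start of the episode above 0.03 m).
It fails at once if the mug is moved more than 30 mm (distance of mug from where it was at the start of the episode above 0.03 m).
It also fails if it takes over 61 s, if anything falls off the work surface, if the arm or the gripper's body presses on something with over 40 N, if the wrist force passes 120 N, or if a joint passes its speed limit or range.

## Robot

A 6-joint arm with a two-finger parallel gripper is mounted at the origin on the work surface. World frame = base frame: x ahead of the robot, y to its left, z up, the work surface at z = 0. Lengths are in mm, angles in rad, forces in N, time in s.
With the tool pointing down it reaches from about 400 to 925 mm from the base axis. Payload 12.5 kg.
Tool frame: the origin (TCP) lies midway between the tips of the shut fingers; the grasp point (between the pads) lies 19 mm behind it; z points along the fingers, y is the line along which they close (so a half turn about z gives the same grasp; the last joint's range is limited). The gripper opens to 95 mm and grips with 3 to 60 N. Pads are 20 mm wide; open, the fingers measure 119 mm over their backs; the gripper's body (75 mm by 180 mm) begins 59 mm behind the grasp point.
Start: joints at [1.236, 0.491, 1.559, -0, 1.092, -0.106], TCP at [141.737, 608.734, 214.661] pointing down, gripper open.
Joint ranges: [-3.1, 3.1], [-0.84, 2.19], [0.05, 2.79], [-1.13, 4.28], [0.06, 2.93], [-2.69, 2.69]. Speed limits (rad/s): [2.22, 2.22, 2.79, 3.14, 3.14, 3.14].

## Interface

Orientations are given as [roll, pitch, yaw] about the fixed x, y, z axes, in that order (R = Rz(yaw) Ry(pitch) Rx(roll)).
In Python, from cell import env gives the robot as it stands.
- The arm moves only by the shell command python3 -m inch 'ROWS'. ROWS is JSON, a list of rows, each a list of 7 numbers: the turn, a rotation vector about the tool's x, y, z in rad, then the shift along the tool's x, y, z in cm, then the closure, from -1 (fully open) to 1 (shut). A call has 1 to 20 rows; each row shifts and turns the commanded pose from where the row before left it, along the tool's axes as they then stand; what a row does not reach is not made up. A row lasts 1/8 s, in which the tool goes at most 62.5 mm and 10.7 degrees, less where a joint would pass 70% of its speed; a pose out of reach is approached as far as the arm can. A call with a gripper value outside its range is refused whole. The fingers move at their own pace and stop on an object; the grip force is fixed at half the most. Time passes only in rows, so rows that do not move let the fingers close. It gives the time, the measured TCP pose, the force, the opening and the grip force at its end, in the units of the state.
- env.state(): the state, without advancing time (a new reading comes with each control period).
- env.read_camera(name): name is "side" or "top" or "wrist"; returns a dict with "img" (384x512x3 uint8, red, green, blue), "depth" (384x512 float32, mm along the optical axis (not along the pixel's ray), 0 where there is no reading), "fx", "fy", "cx", "cy" (pixels), "position" and "orientation" of the camera in the world. Camera axes: x right, y down, z forward; pixel columns grow to the right and rows downward; lengths in mm; the calibration is good to about 2 mm. A picture is of the moment at which its call begins.
- env.job_done(): hands the job in; it is judged then, once.
Trained networks look in a picture, given as the dict that the camera call returned (one of the last four; its "shot" number tells which), for a name from the list of things; names that differ only in an ending like _2 or _b are one class to them, and where a whole thing is asked for, a point or a joint stands for the part that bears it (a point fixed in the world has none). Each returns a list of dicts, best first, with "score" (0 to 1); they miss things now and then, are a little off and sometimes report something else, mostly with a low value. They report only what shows in the picture. A call takes as long as a camera call. They do not tell look-alikes from the thing itself.
- env.find_in(picture, target): "centre" ([x, y, z] in mm, in the coordinates of the camera as it stood for that picture, good to about 4 mm: the middle of the surface that is visible of it).
- env.trace(picture, target): "mask" (384x512 bool, what is visible of it).
The state is a dict: "t": time; "joints": joint angles; "qvel": joint speeds; "tau": joint torques, N m; "eef_pos": TCP position; "tcp_rot": TCP orientation; "ft_force": force on the tool from outside, world axes, zero at the start; "moment": the same for the moment, N m; "opening": opening from 0.0 (shut) to 1.0 (fully open); "grip_force": force on a finger pad.
Only numpy, scipy, OpenCV 4.12 (cv2) and the standard library are available. Lean on these libraries where they do the work, as an engineer would, in place of code of your own. Each camera call takes 0.05 s, during which the arm holds its last target. There are 200 camera calls.

## Working session

There is one attempt and no reset: what is moved stays moved. The work goes in short steps, Python scripts to look and compute and a shell command to move; the robot and the scene stay as the last step left them, time stands still between calls to the robot, and variables do not carry over. Pictures are saved under pics/ and viewed, at most 10 in all, crops included, and the job is handed in when it is done.

```bash
ls; mkdir -p pics; cat > h.py <<'E'
import numpy as np, cv2
from scipy.spatial.transform import Rotation as R
from cell import env
def rot(o):
    o=np.array(o,float)
    return R.from_euler('xyz',o).as_matrix() if o.size==3 else o.reshape(3,3)
def w(p,c): return rot(p['orientation'])@np.array(c)+np.array(p['position'])
def cloud(p,m=None):
    d=p['depth']; v,u=np.nonzero((d>0)&(m if m is not None else True))
    z=d[v,u]; c=np.stack([(u-p['cx'])*z/p['fx'],(v-p['cy'])*z/p['fy'],z],1)
    return c@rot(p['orientation']).T+np.array(p['position'])
def save(p,n): cv2.imwrite('pics/'+n,p['img'][:,:,::-1])
def tcp():
    s=env.state(); return np.array(s['eef_pos']),rot(s['tcp_rot'])
E
python3 - <<'E'
from h import *
np.set_printoptions(precision=1,suppress=True)
ims=[]
for n in ['side','top']:
    p=env.read_camera(n); ims.append(p['img'])
    print(n,p['position'],p['orientation'],p['fx'])
    for t in ['crate','reader','reader_grip','rack','tag','tag_eye','blank_tall','blank_short','bottle','mug']:
        for r in env.find_in(p,t)[:3]: print(t,round(r['score'],2),w(p,r['centre']))
cv2.imwrite('pics/a.png',cv2.resize(np.vstack(ims),None,fx=.78,fy=.78)[:,:,::-1])
s=env.state();print(s)
E
```

```text
pics
side [ 222.8 -527.   912.6] [-2.4  0.  -0.5] 417.3483628905225
crate 0.58 [799.7 -97.9 163. ]
reader 0.59 [601.    3.3 241.8]
reader_grip 0.89 [605.5   4.3 241.6]
rack 0.65 [ 454.6 -247.3    9.4]
tag 0.91 [349.1 218.2   3.8]
tag 0.87 [ 467.4 -143.3  105.3]
tag 0.74 [525.5 335.7   2. ]
tag_eye 0.93 [352.9 218.8   5.2]
tag_eye 0.86 [ 299.1 -228.5    7.6]
tag_eye 0.7 [524.  334.8  -2.4]
blank_tall 0.87 [ 459.3 -214.2  107.9]
blank_short 0.86 [ 450.4 -282.9   94.5]
bottle 0.92 [508.7  83.   99.6]
mug 0.74 [368.4  33.8  48.1]
top [ 353.    41.9 1256. ] [-3.   0.  -1.6] 379.985633908131
crate 0.64 [850.7 -24.5 167.3]
reader 0.95 [616.8  26.4 245.4]
reader_grip 0.62 [612.   23.8 249. ]
rack 0.92 [ 478.6 -209.9    9.7]
tag 0.8 [ 270.7 -241.     3.9]
tag 0.77 [353.3 218.8   3.9]
tag 0.76 [529.1 337.7   5.3]
tag_eye 0.91 [355.5 216.8   5.7]
tag_eye 0.67 [ 471.4 -144.1  106.4]
tag_eye 0.63 [ 270.6 -238.9    2.3]
blank_tall 0.62 [ 458.6 -209.2  111.6]
blank_short 0.61 [ 453.3 -286.5   93.1]
bottle 0.6 [ 470.7 -147.1  101.1]
bottle 0.58 [511.   98.5 121.1]
mug 0.62 [365.4  22.4   5. ]
mug 0.17 [849.9 -25.2 168.1]
{'t': 1.1, 'joints': array([ 1.2,  0.5,  1.6,  0. ,  1.1, -0.1]), 'qvel': array([ 0.,  0., -0.,  0.,  0.,  0.]), 'tau': array([  0. , -61.2, -25.8,   0.1,   0. ,  -0. ]), 'eef_pos': array([141.7, 608.8, 214.7]), 'tcp_rot': array([ 3.1, -0. ,  2.9]), 'ft_force': array([-0.6, -0.4,  1.2]), 'moment': array([-0., -0., -0.]), 'grip_force': 0.0, 'opening': 0.9977868948812074}
```

View pics/a.png

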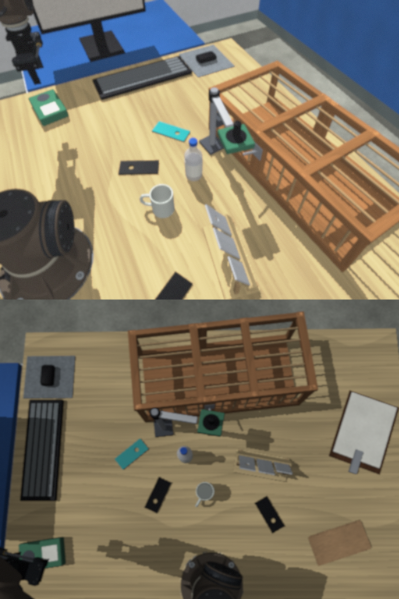

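The picture shows the crate behind, with the reader arm along its front and the green head at top-view (210,422). The rack at (265,465) holds three tags. The bottle is at (184,453) and the mug at (204,492). The black and turquoise tags on the table are decoys. Next I measure the crate front, the hinge, the handle and the tag planes.

```bash
python3 - <<'E'
from h import *
np.set_printoptions(precision=3,suppress=True)
P={n:env.read_camera(n) for n in ['top','side']}
for n,p in P.items():
    c=cloud(p); print(n)
    # crate top front edge
    m=(abs(c[:,2]-200)<6)&(c[:,0]>600)&(c[:,0]<1150)
    q=c[m][:,:2].astype(np.float32)
    r=cv2.minAreaRect(q); print('crate top rect',r,len(q),cv2.boxPoints(r).tolist())
    # post and stub top
    for nm,z,x in (('post',262,12),('stub',299,12)):
        k=c[(abs(c[:,2]-z)<6)&(c[:,0]>500)&(c[:,0]<800)&(abs(c[:,1]-100)<250)]
        print(nm,len(k),k.mean(0) if len(k) else '',np.ptp(k,0) if len(k) else '')
    k=c[(abs(c[:,2]-247)<5)&(c[:,0]>500)&(c[:,0]<800)&(c[:,1]<100)&(c[:,1]>-100)]
    if len(k): print('head',cv2.minAreaRect(k[:,:2].astype(np.float32)))
    for t in ['tag','blank_tall','blank_short']:
        for r in env.trace(p,t)[:3]:
            k=cloud(p,cv2.erode(r['mask'].astype(np.uint8),np.ones((3,3)))>0)
            if len(k)<10: continue
            if k[:,2].mean()<40: continue
            k=k[abs(k[:,0]-460)<70]; k=k[k[:,2]>35]
            cen=np.median(k,0); U,S,V=np.linalg.svd(k-k.mean(0),full_matrices=False)
            nn=V[2]*np.sign(V[2][2]); print(t,round(r['score'],2),len(k),k.mean(0),'n',nn,'tilt',np.arcsin(nn[2]),'yaw',np.arctan2(nn[1],nn[0]),k.min(0),k.max(0),S[2]/len(k)**.5)
p=P['side']
crop=p['img'][100:384,200:400]
cv2.imwrite('pics/b.png',cv2.resize(crop,None,fx=2.8,fy=2.1*1)[:,:,::-1] if 0 else cv2.resize(crop,None,fx=2.1,fy=2.1,interpolation=3)[:,:,::-1])
E
```

```text
top
crate top rect ((836.704833984375, -41.5140380859375), (370.1766662597656, 689.3880615234375), 5.9704718589782715) 7130 [[616.766845703125, 282.05810546875], [688.47412109375, -403.5904541015625], [1056.642822265625, -365.086181640625], [984.935546875, 320.5623779296875]]
post 78 [631.114 171.258 261.132] [ 55.633 216.728  10.996]
stub 52 [602.661   2.395 297.817] [19.534 18.417  8.235]
head ((608.7400512695312, 31.305389404296875), (143.59107971191406, 84.9322280883789), 79.79300689697266)
tag 0.88 201 [ 473.784 -139.775  107.022] n [ 0.828 -0.169  0.535] tilt 0.5642232869441196 yaw -0.20122717782799276 [ 447.232 -164.698   63.186] [ 501.088 -114.32   148.628] 1.0286944520711288
blank_tall 0.8 240 [ 459.287 -210.555  108.031] n [ 0.831 -0.165  0.531] tilt 0.5596482388697332 yaw -0.19598392623190775 [ 432.234 -240.73    61.718] [ 488.552 -182.64   148.482] 0.8424300175571353
blank_short 0.62 170 [ 455.254 -283.042   91.932] n [ 0.828 -0.167  0.535] tilt 0.564136582271337 yaw -0.19951768615529433 [ 433.745 -310.152   59.854] [ 479.154 -255.451  122.93 ] 0.902448860616737
side
crat
[... 572 characters left out ...]
60379007308 yaw -0.18392174070847847 [ 443.878 -171.697   64.196] [ 501.347 -112.631  149.451] 1.1105923262139383
blank_tall 0.67 486 [ 456.173 -213.462  109.576] n [ 0.825 -0.167  0.539] tilt 0.5695377848307097 yaw -0.2000708561402216 [ 425.13  -242.982   59.934] [ 490.306 -180.248  150.747] 0.574207744949811
blank_short 0.78 341 [ 453.992 -285.708   91.055] n [ 0.83  -0.163  0.533] tilt 0.5621710067125009 yaw -0.19416431018000047 [ 432.382 -316.319   57.409] [ 476.076 -256.956  122.169] 0.51404779915553
blank_short 0.26 735 [504.313  87.314 103.245] n [-0.474 -0.864  0.17 ] tilt 0.17048073567020947 yaw -2.072310880722867 [481.834  72.345  35.207] [529.589 114.411 177.429] 5.812913038546583
```

View pics/b.png

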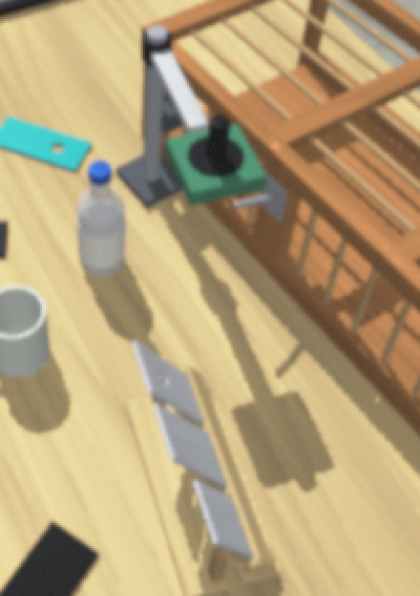

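Both views show the tag with the eye in the left bay, beside the bottle; its eye is at crop pixel (167,380). I get the crate origin at about (694.7, 4.0) with yaw 0.104. The hinge is at about (639, 199) and the joint starts near 0.29. Now I plan the move to the handle.

```bash
cat >> h.py <<'E'
O=np.array([694.7,4.0,0]); CY=0.104
H=np.array([639.1,199.3,259.]); 
def stub(q): a=q-CY; return H+200.5*np.array([-np.sin(a),-np.cos(a),0])
def down(psi): # tool down with closing line (tool y) at world angle psi
    return R.from_euler('xyz',[np.pi,0,psi+np.pi/2]).as_matrix()
def plan(segs,g,start=None):
    """segs: (pos,Rot,n) ; prints rows (shift in axes before the turn)"""
    p,M=tcp() if start is None else start
    for P,N,n in segs:
        P=np.array(P,float); rv=R.from_matrix(M.T@N).as_rotvec(); p0,M0=p,M
        for k in range(1,n+1):
            pk=p0+(P-p0)*k/n; Mk=M0@R.from_rotvec(rv*k/n).as_matrix()
            r=np.r_[R.from_matrix(M.T@Mk).as_rotvec(),M.T@(pk-p)/10]
            print('['+','.join(f'{x:.3g}' if abs(x)>.0005 else '0' for x in np.r_[np.round(r[:3],3),np.round(r[3:],2)])+f',{g}],')
            p,M=pk,Mk
E
python3 - <<'E'
from h import *
p,M=tcp(); print(p,M,env.state()['tcp_rot'])
s=stub(.29)
up=np.array([p[0],p[1],345]);plan([(up,M,3),([s[0],s[1],345],down(.6),15)],-.2)
print(s,stub(1.5))
E
```

```text
[141.71980369 608.72550796 214.65081972] [[-9.73940592e-01  2.26803269e-01 -2.68521879e-06]
 [ 2.26803269e-01  9.73940591e-01  5.60076888e-05]
 [ 1.53179705e-05  5.39391452e-05 -9.99999998e-01]] [ 3.14153871e+00 -1.53179705e-05  2.91279850e+00]
[0,0,0,0,0,-4.34,-0.2],
[0,0,0,0,0,-4.34,-0.2],
[0,0,0,0,0,-4.34,-0.2],
[0,0,0.049,-3.91,-3.24,0,-0.2],
[0,0,0.049,-4.06,-3.04,0,-0.2],
[0,0,0.049,-4.21,-2.84,0,-0.2],
[0,0,0.049,-4.34,-2.63,0,-0.2],
[0,0,0.049,-4.47,-2.41,0,-0.2],
[0,0,0.049,-4.58,-2.19,0,-0.2],
[0,0,0.049,-4.68,-1.96,0,-0.2],
[0,0,0.049,-4.77,-1.72,0,-0.2],
[0,0,0.049,-4.85,-1.49,0,-0.2],
[0,0,0.049,-4.92,-1.24,0,-0.2],
[0,0,0.049,-4.98,-1,0,-0.2],
[0,0,0.049,-5.02,-0.75,0,-0.2],
[0,0,0.049,-5.05,-0.5,0,-0.2],
[0,0,0.049,-5.07,-0.25,0,-0.2],
[0,0,0.049,-5.08,0,0,-0.2],
[602.02165978   2.25826156 259.        ] [441.65522308 164.4315319  259.        ]
```

```bash
python3 -m inch '[[0,0,0,0,0,-4.34,-0.2],[0,0,0,0,0,-4.34,-0.2],[0,0,0,0,0,-4.34,-0.2],[0,0,0.05,-3.9,-3.24,0,-0.2],[0,0,0.05,-4.06,-3.04,0,-0.2],[0,0,0.05,-4.2,-2.84,0,-0.2],[0,0,0.05,-4.34,-2.63,0,-0.2],[0,0,0.05,-4.47,-2.41,0,-0.2],[0,0,0.05,-4.58,-2.19,0,-0.2],[0,0,0.05,-4.68,-1.96,0,-0.2],[0,0,0.05,-4.77,-1.72,0,-0.2],[0,0,0.05,-4.85,-1.49,0,-0.2],[0,0,0.05,-4.92,-1.24,0,-0.2],[0,0,0.05,-4.98,-1,0,-0.2],[0,0,0.05,-5.02,-0.75,0,-0.2],[0,0,0.05,-5.05,-0.5,0,-0.2],[0,0,0.05,-5.07,-0.25,0,-0.2],[0,0,0.05,-5.08,0,0,-0.2],[0,0,0,0,0,0,-0.2]]'
python3 - <<'E'
from h import *
p=env.read_camera('wrist'); save(p,'c.png'); print(p['position'],env.state()['tcp_rot'])
c=cloud(p); k=c[(abs(c[:,2]-298)<5)&(abs(c[:,0]-602)<40)&(abs(c[:,1]-2)<40)]; print(len(k),k.mean(0),np.ptp(k,0)) if len(k) else 0
for t in ['reader_grip']:
  for r in env.find_in(p,t)[:2]: print(r['score'],w(p,r['centre']))
plan([((602,2.3,259),down(.6),3)],-.2)
E
```

```text
t: 3.88
eef_pos: [600.9, -2.0, 343.8]
tcp_rot: [-3.141, -0.0, 2.159]
ft_force: [-0.6, 0.3, -0.2]
opening: 0.6
grip_force: 0.0
[557.63600204  63.90381228 512.95007623] [-3.14087968e+00 -8.54643428e-04  2.16083693e+00]
522 [603.7204257    5.78222654 297.57957413] [21.11519273 20.60066189  6.58176258]
0.64 [619.79803817  42.86640413 248.31491469]
[0,0,-0.003,0,0.1,2.85,-0.2],
[0,0,-0.003,0,0.1,2.85,-0.2],
[0,0,-0.003,0,0.1,2.85,-0.2],
```

View pics/c.png

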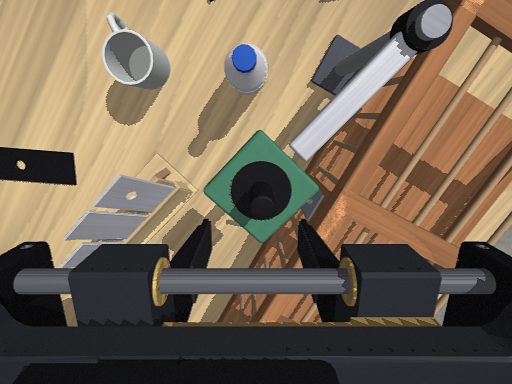

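The wrist view shows the handle at (262,190), between the open fingers. The crate, bottle and mug are all clear. Going down to grip it.

```bash
python3 -m inch '[[0,0,0,0,0.2,2.8,-0.2],[0,0,0,0,0.1,2.8,-0.2],[0,0,0,0,0,2.8,-0.2],[0,0,0,0,0,0,1],[0,0,0,0,0,0,1],[0,0,0,0,0,0,1],[0,0,0,0,0,0,1]]'
python3 - <<'E'
from h import *
p,M=tcp(); print(p)
q0=.285
r=M.T@down(.6)
segs=[]; n=11
for k in range(1,n+1):
    q=q0+(1.5-q0)*k/n; s=stub(q); s[2]=p[2]; s[:2]+= (p-stub(q0))[:2]*(1-k/n)
    segs.append((s,down(.6-(q-q0)),1))
plan(segs,1)
E
```

```text
t: 4.85
eef_pos: [602.6, 2.9, 261.8]
tcp_rot: [3.139, 0.0, 2.163]
ft_force: [2.6, 6.3, 0.9]
opening: 0.238
grip_force: 2.6
[602.57044581   2.86128054 261.80143288]
[0.002,0,0.102,1.62,-1.5,0,1],
[0,0,0.11,1.63,-1.48,0,1],
[0,0,0.11,1.63,-1.48,0,1],
[0,0,0.11,1.63,-1.48,0,1],
[0,0,0.11,1.63,-1.48,0,1],
[0,0,0.11,1.64,-1.48,0,1],
[0,0,0.11,1.64,-1.48,0,1],
[0,0,0.11,1.64,-1.48,0,1],
[0,0,0.11,1.64,-1.48,0,1],
[0,0,0.11,1.64,-1.48,0,1],
[0,0,0.11,1.64,-1.48,0,1],
```

```bash
python3 -m inch '[[0,0,0,0,0,0,1],[0,0,0.11,1.63,-1.48,0,1],[0,0,0.11,1.63,-1.48,0,1],[0,0,0.11,1.63,-1.48,0,1],[0,0,0.11,1.63,-1.48,0,1],[0,0,0.11,1.63,-1.48,0,1],[0,0,0.11,1.63,-1.48,0,1],[0,0,0,0,0,0,1]]'
python3 - <<'E'
from h import *
p,M=tcp(); v=p-H; print(p,np.hypot(v[0],v[1]),'q',np.arctan2(-v[0],-v[1])+CY, env.state()['ft_force'],env.state()['tcp_rot'])
E
```

```text
t: 5.85
eef_pos: [488.7, 66.9, 261.7]
tcp_rot: [3.141, 0.0, 1.504]
ft_force: [-2.5, -1.2, 7.9]
opening: 0.226
grip_force: 30.0
[488.7462886   66.90613333 261.70121695] 200.33565449926826 q 0.9528319483228748 [-2.45917539 -1.19303894  7.86801221] [3.14060845e+00 1.32199895e-04 1.50372096e+00]
```

```bash
python3 -m inch '[[0,0,0.11,1.64,-1.48,0,1],[0,0,0.11,1.64,-1.48,0,1],[0,0,0.11,1.64,-1.48,0,1],[0,0,0.11,1.64,-1.48,0,1],[0,0,0.1,1.5,-1.35,0,1],[0,0,0,0,0,0,1]]'
python3 - <<'E'
from h import *
p,M=tcp(); v=p-H; print(p,np.hypot(v[0],v[1]),'q',np.arctan2(-v[0],-v[1])+CY, env.state()['ft_force'])
# rack/tag geometry
ry=-0.197; n=R.from_euler('z',ry).apply([np.cos(.56),0,np.sin(.56)]); print(n)
tz=R.from_euler('z',ry).apply([-np.sin(.56),0,np.cos(.56)]); ty=np.cross(tz,n)
t=env.read_camera('top')
for r in env.trace(t,'tag')[:4]:
    k=cloud(t,r['mask'])
    if k[:,2].mean()<40: continue
    print('tag',r['score'],len(k),(k@n).mean(),[np.percentile(k@ty,q) for q in(1,50,99)],[np.percentile(k@tz,q) for q in(1,50,99)])
for nm in ['tag','tag_eye']:
  for r in env.find_in(t,nm)[:4]:
    c=w(t,r['centre']); 
    if c[2]>40: print(nm,r['score'],c,c@n,c@ty,c@tz)
print('ref blank_tall')
for r in env.trace(t,'blank_tall')[:1]:
    k=cloud(t,r['mask']); print((k@n).mean(),[np.percentile(k@ty,q) for q in(1,50,99)],[np.percentile(k@tz,q) for q in(1,50,99)])
E
```

```text
t: 6.6
eef_pos: [441.1, 163.3, 261.7]
tcp_rot: [-3.14, 0.002, 0.965]
ft_force: [-14.9, -1.0, 17.3]
opening: 0.224
grip_force: 30.0
[441.09661118 163.25344897 261.65417081] 201.25778451267848 q 1.4947182694723258 [-14.8566996   -1.00353224  17.26510066]
[ 0.83086765 -0.16583175  0.5311862 ]
tag 0.7 333 473.0471375879286 [np.float64(-78.93517250890942), np.float64(-47.950791349319125), np.float64(-18.309939710874385)] [np.float64(-248.90938003496396), np.float64(-172.29732889762252), np.float64(-119.89887578635353)]
tag 0.71 [ 475.21353202 -140.99786446  106.21191743] 474.6397785081414 -45.25799944608025 -172.215168730906
tag_eye 0.56 [ 471.47662365 -142.27696942  105.47747454] 471.35689252810823 -47.24378268982693 -171.02381464795803
ref blank_tall
471.2233475278721 [np.float64(-156.46286010406598), np.float64(-117.53898778623945), np.float64(-88.1347619513037)] [np.float64(-252.21351521825397), np.float64(-172.10407551537875), np.float64(-119.46105986710566)]
```

The reader arm is at its outer stop (q about 1.495). Next I release it, rise, and move to the pose above the tag.

```bash
cat >> h.py <<'E'
ry=-0.197; n_=R.from_euler('z',ry).apply([np.cos(.56),0,np.sin(.56)])
tz_=R.from_euler('z',ry).apply([-np.sin(.56),0,np.cos(.56)]); ty_=np.cross(tz_,n_)
RG=np.stack([ty_,n_,-tz_],1)
def tagpt(n,y,z): return n*n_+y*ty_+z*tz_
E
python3 - <<'E'
from h import *
p,M=tcp()
g=tagpt(470.2,-48.3,-119.7-24); pre=tagpt(470.2,-48.3,-119.7+90); print(g,pre)
up=p+[0,0,87]
plan([(up,M,2),(pre+[0,0,60],RG,9),(pre,RG,2)],-.2)
E
```

```text
[ 456.0753622  -140.28010185  128.01319081] [ 396.69138425 -128.42773384  224.60027347]
[0,0,0,-0.01,-0.01,-4.35,-0.2],
[0,0,0,-0.01,-0.01,-4.35,-0.2],
[-0.062,0.013,-0.044,-2.94,1.44,0.72,-0.2],
[-0.062,0.013,-0.044,-3.01,1.26,0.76,-0.2],
[-0.062,0.013,-0.044,-3.07,1.08,0.79,-0.2],
[-0.062,0.013,-0.044,-3.12,0.89,0.81,-0.2],
[-0.062,0.013,-0.044,-3.17,0.7,0.82,-0.2],
[-0.062,0.013,-0.044,-3.21,0.51,0.82,-0.2],
[-0.062,0.013,-0.044,-3.23,0.32,0.8,-0.2],
[-0.062,0.013,-0.044,-3.25,0.13,0.77,-0.2],
[-0.062,0.013,-0.044,-3.27,-0.07,0.73,-0.2],
[0,0,0,0,-1.59,2.54,-0.2],
[0,0,0,0,-1.59,2.54,-0.2],
```

```bash
python3 -m inch '[[0,0,0,0,0,0,-0.3],[0,0,0,0,0,0,-0.3],[0,0,0,0,0,-4.35,-0.3],[0,0,0,0,0,-4.35,-0.3],[-0.062,0.013,-0.044,-2.94,1.44,0.72,-0.3],[-0.062,0.013,-0.044,-3.01,1.26,0.76,-0.3],[-0.062,0.013,-0.044,-3.07,1.08,0.79,-0.3],[-0.062,0.013,-0.044,-3.12,0.89,0.81,-0.3],[-0.062,0.013,-0.044,-3.17,0.7,0.82,-0.3],[-0.062,0.013,-0.044,-3.2,0.5,0.82,-0.3],[-0.062,0.013,-0.044,-3.23,0.32,0.8,-0.3],[-0.062,0.013,-0.044,-3.25,0.13,0.77,-0.3],[-0.062,0.013,-0.044,-3.27,-0.07,0.73,-0.3],[0,0,0,0,-1.6,2.54,-0.3],[0,0,0,0,-1.6,2.54,-0.3],[0,0,0,0,0,0,-0.3]]'
python3 - <<'E'
from h import *
np.set_printoptions(precision=3,suppress=True)
p,M=tcp(); print(p,env.state()['joints'],M.T@RG)
t=env.read_camera('wrist'); save(t,'d.png')
for nm in ['tag','blank_tall','blank_short']:
  for r in env.trace(t,nm)[:2]:
    k=cloud(t,cv2.erode(r['mask'].astype(np.uint8),np.ones((5,5)))>0)
    if len(k)<50: continue
    U,S,V=np.linalg.svd(k-k.mean(0),full_matrices=False); v=V[2]*np.sign(V[2][2])
    print(nm,r['score'],len(k),'n',np.median(k@n_),np.percentile(k@ty_,[1,50,99]),np.percentile(k@tz_,[1,50,99]),'yaw',np.arctan2(v[1],v[0]),'tilt',np.arcsin(v[2]))
for r in env.find_in(t,'tag_eye')[:2]:
    c=w(t,r['centre']); print(r['score'],c,c@n_,c@ty_,c@tz_)
E
```

```text
t: 8.85
eef_pos: [398.2, -113.6, 224.1]
tcp_rot: [2.605, -0.013, 1.358]
ft_force: [0.1, 0.0, 0.2]
opening: 0.651
grip_force: 0.0
[ 398.161 -113.574  224.073] [-0.563  0.023  2.351  0.633  0.32  -0.907] [[ 1.     0.02  -0.003]
 [-0.02   1.     0.023]
 [ 0.003 -0.023  1.   ]]
tag 0.59 67 n 471.2828976409997 [-66.437 -41.889 -20.294] [-123.409 -121.983 -120.657] yaw -0.2163970746481865 tilt 0.4987481628370803
0.58 [ 451.879 -121.663  147.675] 474.0700734140514 -30.864782891030586 -122.91956613932938
0.51 [366.844  37.29   30.179] 314.6452821208836 108.37069399221808 -161.64679039080593
```

View pics/d.png

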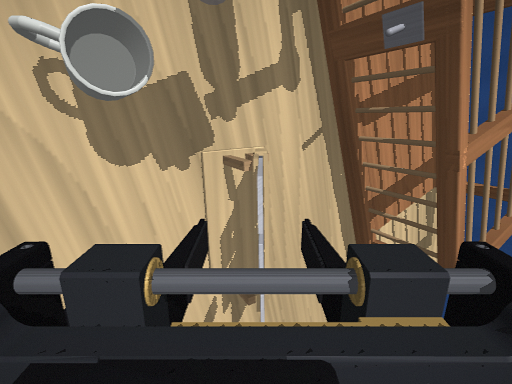

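The wrist view shows the three tags edge-on at column 261, between the fingers (tips near columns 205 and 305). The peg plate is at (400,25). I correct the small offset, descend and grip, and measure the peg from the same view.

```bash
python3 - <<'E'
from h import *
np.set_printoptions(precision=2,suppress=True)
t=env.read_camera('wrist'); C=R.from_euler('z',CY).as_matrix()
c=(cloud(t)-O)@C
k=c[(abs(c[:,1])<45)&(c[:,2]>90)&(c[:,2]<190)&(c[:,0]>-80)&(c[:,0]<10)]
pl=k[(k[:,0]>-12)]; print('plate/face',len(pl),np.percentile(pl[:,0],[5,25,50,75,95]))
pg=k[k[:,0]<-14]; print('peg',len(pg),pg.mean(0) if len(pg) else '', pg.min(0),pg.max(0))
print(pg[np.argsort(pg[:,0])][::max(1,len(pg)//12)])
g=tagpt(470.2,-48.4,-119.7-24); plan([(tagpt(470.2,-48.4,-119.7+60),RG,4),(g,RG,4)],-.3); print(tcp()[0])
E
```

```text
plate/face 3744 [-3.11 -1.78  0.2   1.1   2.18]
peg 132 [-43.44   2.51 152.1 ] [-61.11  -1.7  142.  ] [-14.01   6.17 158.71]
[[-61.11   3.43 156.85]
 [-58.66  -0.51 154.77]
 [-57.37   3.73 156.64]
 [-56.52   2.48 157.13]
 [-55.64   4.37 156.68]
 [-52.17  -0.15 156.3 ]
 [-47.48  -1.35 152.99]
 [-42.17  -1.13 151.83]
 [-36.41   4.08 150.77]
 [-30.57   1.32 149.12]
 [-25.9    2.9  147.37]
 [-19.33   6.08 142.  ]]
[-0.004,0,-0.005,-0.38,0.01,0.8,-0.3],
[-0.004,0,-0.005,-0.38,0,0.8,-0.3],
[-0.004,0,-0.005,-0.38,0,0.8,-0.3],
[-0.004,0,-0.005,-0.38,-0.01,0.8,-0.3],
[0,0,0,0,0,2.1,-0.3],
[0,0,0,0,0,2.1,-0.3],
[0,0,0,0,0,2.1,-0.3],
[0,0,0,0,0,2.1,-0.3],
[ 399.14 -113.74  226.52]
```

```bash
python3 -m inch '[[-0.004,0,-0.005,-0.4,0,0.8,-0.3],[-0.004,0,-0.005,-0.4,0,0.8,-0.3],[-0.004,0,-0.005,-0.4,0,0.8,-0.3],[-0.004,0,-0.005,-0.4,0,0.8,-0.3],[0,0,0,0,0,2.1,-0.3],[0,0,0,0,0,2.1,-0.3],[0,0,0,0,0,2.1,-0.3],[0,0,0,0,0,0,-0.3]]'
python3 - <<'E'
from h import *
print(env.state()['joints'].round(2))
g=tagpt(470.2,-48.4,-119.7-24); plan([(g,RG,2)],-.3); print(tcp()[0])
E
```

```text
t: 10.15
eef_pos: [443.7, -138.3, 146.8]
tcp_rot: [2.584, -0.003, 1.376]
ft_force: [0.9, 0.2, 0.4]
opening: 0.649
grip_force: 0.0
[-0.56  0.28  2.38  1.77  0.2  -2.09]
[-0.001,-0.002,0,0.01,0.03,1.13,-0.3],
[-0.001,-0.002,0,0.02,0.03,1.13,-0.3],
[ 443.70451145 -138.29199679  146.79989189]
```

The wrist is close to its singular pose and joint 6 is winding toward its limit. I turn the tool 0.1 rad within the tag's plane, which keeps the pads flush, and finish the descent.

```bash
python3 -m inch '[[0,0.05,0,0,0,0,-0.3],[0,0.05,0,0,0,0,-0.3],[0,0,0,-0.1,0.03,1.1,-0.3],[0,0,0,0,0,0,-0.3]]'
python3 - <<'E'
from h import *
print(env.state()['joints'].round(2))
g=tagpt(470.2,-48.4,-119.7-24); plan([(g,RG@R.from_rotvec([0,.1,0]).as_matrix(),2)],-.3); print(tcp()[0])
E
```

```text
t: 10.65
eef_pos: [449.0, -139.4, 138.3]
tcp_rot: [2.582, -0.087, 1.429]
ft_force: [0.3, -0.0, 0.5]
opening: 0.651
grip_force: 0.0
[-0.63  0.31  2.36  1.6   0.32 -1.99]
[-0.001,-0.002,0,-0.05,0.03,0.62,-0.3],
[-0.001,-0.002,0,-0.04,0.03,0.62,-0.3],
[ 449.03907438 -139.37079173  138.34770285]
```

```bash
python3 -m inch '[[0,0,0,-0.05,0.03,0.6,-0.3],[0,0,0,-0.05,0.03,0.6,-0.3],[0,0,0,0,0,0,-0.3],[0,0,0,0,0,0,1],[0,0,0,0,0,0,1],[0,0,0,0,0,0,1],[0,0,0,0,0,0,1],[0,0,0,0,0,0,1],[0,0,0,0,0,0,1]]'
python3 - <<'E'
from h import *
np.set_printoptions(precision=3,suppress=True)
print(env.state()['joints'].round(2),env.state()['ft_force'],env.state()['grip_force'])
p,M=tcp(); d=p-tagpt(470.2,-48.4,-119.7); print(p,d@n_,d@ty_,d@tz_); print(RG.T@M)
E
```

```text
t: 11.78
eef_pos: [456.1, -140.6, 128.0]
tcp_rot: [2.582, -0.087, 1.429]
ft_force: [-0.4, -0.1, 0.5]
opening: 0.079
grip_force: 0.3
[-0.62  0.35  2.36  1.71  0.32 -2.09] [-0.43  -0.139  0.452] 0.28510079719126225
[ 456.051 -140.562  127.986] 0.011799568968351437 -0.1815443334258613 -24.0399177364201
[[ 0.995  0.     0.103]
 [-0.     1.    -0.002]
 [-0.103  0.002  0.995]]
```

```bash
python3 -m inch '[[0,0,0,0,0,0,1],[0,0,0,0,0,0,1],[0,0,0,0,0,0,1],[0,0,0,0.1,0,-1,1],[0,0,0,0.2,0,-2,1],[0,0,0,0.2,0,-2,1],[0,0,0,0.2,0,-2,1],[0,0,0,0.2,0,-2,1],[0,0,0,0.2,0,-2,1],[0,0,0,0,0,0,1]]'
python3 - <<'E'
from h import *
np.set_printoptions(precision=3,suppress=True)
print(env.state()['joints'].round(2),env.state()['ft_force'],env.state()['grip_force'])
p,M=tcp(); print(p,RG.T@M)
t=env.read_camera('side')
g=cv2.resize(t['img'][130:330,180:400],None,fx=2,fy=2)
t2=env.read_camera('top')
for q in (t,t2):
  for r in env.find_in(q,'tag_eye')[:4]:
    c=w(q,r['centre'])
    if c[2]>40: print('eye',r['score'],c,'tool',M.T@(c-p))
  for b in ['blank_tall','blank_short']:
    for r in env.find_in(q,b)[:1]: print(b,w(q,r['centre']))
cv2.imwrite('pics/e.png',g[:,:,::-1])
E
```

```text
t: 13.02
eef_pos: [398.5, -129.6, 222.6]
tcp_rot: [2.58, -0.086, 1.429]
ft_force: [-0.1, 0.0, -0.8]
opening: 0.052
grip_force: 30.0
[-0.71  0.05  2.35  0.91  0.45 -1.31] [-0.144  0.037 -0.814] 29.99870002269745
[ 398.498 -129.582  222.583] [[ 0.995  0.001  0.102]
 [-0.001  1.    -0.001]
 [-0.102  0.     0.995]]
eye 0.84 [ 422.494 -139.105  179.254] tool [-9.723 -1.479 49.469]
blank_tall [ 458.987 -214.49   108.374]
blank_short [ 449.746 -282.231   95.967]
eye 0.71 [ 429.601 -124.26   181.11 ] tool [ 6.08   2.966 51.672]
blank_tall [ 464.634 -210.993  106.765]
blank_short [464.844 178.139 243.884]
```

View pics/e.png

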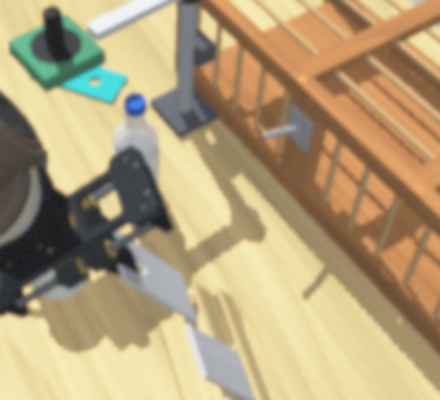

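The tag is out of the rack and held. Its eye is at crop (143,272), the blanks have not moved, and the peg at (280,130) is clear. I check the eye position in the grip and plan the move to the front of the peg.

```bash
cat >> h.py <<'E'
C=R.from_euler('z',CY).as_matrix(); RC=np.stack([C[:,1],C[:,0],[0,0,-1]],1)@R.from_rotvec([0,.102,0]).as_matrix()
ET=np.array([-1.6,0,17.9])
def eye2tcp(x,y,z,M=RC): return O+C@np.array([x,y,z])-M@ET
def ray(p,u,v,pt,n):
    d=rot(p['orientation'])@np.array([(u-p['cx'])/p['fx'],(v-p['cy'])/p['fy'],1]); o=np.array(p['position'])
    return o+d*((np.array(pt)-o)@n)/(d@n)
E
python3 - <<'E'
from h import *
np.set_printoptions(precision=2,suppress=True)
p,M=tcp()
for n in ['side']:
  t=env.read_camera(n)
  h=ray(t,251.5,266,p+M[:,1]*2.5,M[:,1]); print('eye by pixel, tool',M.T@(h-p))
B=eye2tcp(-130,2,205); Cc=eye2tcp(-82,2,164.3); print(B,Cc)
A=p+[0,0,36]
plan([(A,M,1),(B,RC,10),(Cc,RC,4)],1)
E
```

```text
eye by pixel, tool [-8.21  2.5  14.35]
[565.22  -7.74 222.97] [612.96  -2.75 182.27]
[0,0,0,0.31,1.9,-3.03,1],
[0.058,0.008,-0.023,1.4,1,1.18,1],
[0.058,0.008,-0.023,1.37,1.1,1.13,1],
[0.058,0.008,-0.023,1.33,1.2,1.07,1],
[0.058,0.008,-0.023,1.3,1.29,1.01,1],
[0.058,0.008,-0.023,1.26,1.38,0.95,1],
[0.058,0.008,-0.023,1.22,1.46,0.87,1],
[0.058,0.008,-0.023,1.17,1.54,0.8,1],
[0.058,0.008,-0.023,1.13,1.61,0.72,1],
[0.058,0.008,-0.023,1.09,1.67,0.63,1],
[0.058,0.008,-0.023,1.04,1.73,0.54,1],
[0,0,0,-0.1,1.2,1.01,1],
[0,0,0,-0.1,1.2,1.01,1],
[0,0,0,-0.1,1.2,1.01,1],
[0,0,0,-0.1,1.2,1.01,1],
```

```bash
python3 -m inch '[[0,0,0,0.3,1.9,-3,1],[0.058,0.008,-0.023,1.4,1,1.18,1],[0.058,0.008,-0.023,1.37,1.1,1.13,1],[0.058,0.008,-0.023,1.33,1.2,1.07,1],[0.058,0.008,-0.023,1.3,1.3,1,1],[0.058,0.008,-0.023,1.26,1.38,0.95,1],[0.058,0.008,-0.023,1.22,1.46,0.87,1],[0.058,0.008,-0.023,1.17,1.54,0.8,1],[0.058,0.008,-0.023,1.13,1.61,0.72,1],[0.058,0.008,-0.023,1.09,1.67,0.63,1],[0.058,0.008,-0.023,1.04,1.73,0.54,1],[0,0,0,0,0,0,1],[0,0,0,0,0,0,1]]'
python3 - <<'E'
from h import *
np.set_printoptions(precision=2,suppress=True)
p,M=tcp(); print(p,RC.T@M,env.state()['joints'])
t=env.read_camera('side')
for r in env.find_in(t,'tag_eye')[:4]+env.find_in(t,'tag')[:4]:
    c=w(t,r['centre'])
    if c[2]>40: print(r['score'],'tool',M.T@(c-p))
for r in env.trace(t,'tag')[:3]:
    k=(cloud(t,r['mask'])-p)@M
    if len(k) and abs(k.mean(0)[1])<30: k=k[abs(k[:,1])<8]; print('tag',r['score'],len(k),k.mean(0),np.percentile(k,[2,98],axis=0))
def pix(X):
    c=rot(t['orientation']).T@(np.array(X)-np.array(t['position'])); return t['fx']*c[0]/c[2]+t['cx'],t['fy']*c[1]/c[2]+t['cy']
e=pix(p+M@ET-M[:,1]*2.5); print('eye pred px',e,'tip px',pix(O+C@[-60,2,156.4]))
u,v=int(e[0]),int(e[1]); x0,y0=u-60,v-45
cv2.imwrite('pics/f.png',cv2.resize(t['img'][y0:y0+90,x0:x0+120],None,fx=6,fy=6,interpolation=cv2.INTER_NEAREST)[:,:,::-1]); print(x0,y0)
E
```

```text
t: 15.1
eef_pos: [565.2, -8.4, 222.7]
tcp_rot: [-3.141, -0.101, 1.67]
ft_force: [-1.1, 0.7, -0.7]
opening: 0.052
grip_force: 30.0
[565.22  -8.37 222.74] [[ 1.   -0.01 -0.  ]
 [ 0.01  1.   -0.  ]
 [ 0.    0.    1.  ]] [-0.18  0.4   1.69  0.11  1.08 -0.33]
0.56 tool [-5.78 -5.84 52.8 ]
0.67 tool [-6.28 -4.24 53.28]
tag 0.83 600 [-5.06 -4.14 50.15] [[-33.95  -5.91 -21.73]
 [ 29.32  -0.44 112.57]]
tag 0.79 76 [289.17   0.11 249.03] [[253.35  -7.67 243.06]
 [320.21   7.77 254.55]]
eye pred px (np.float64(288.34196530710904), np.float64(195.86071193807697)) tip px (np.float64(311.75184585169023), np.float64(196.70496679425997))
228 150
```

View pics/f.png

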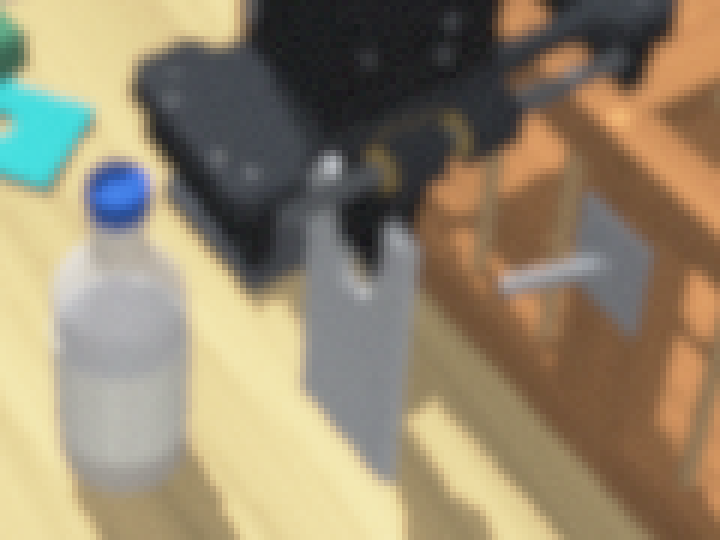

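The tag is upright. The visible lower rim of the hole is at crop (362,298) and the peg tip at (503,283), both within a pixel of my prediction. I move in along the peg's line.

```bash
python3 - <<'E'
from h import *
plan([(eye2tcp(-82,2,164.3),RC,4),(eye2tcp(-62,2,157.2),RC,3),(eye2tcp(-34,2,147.2),RC,4)],1)
E
```

```text
[0,0,-0.001,-0.07,1.2,1.03,1],
[0,0,-0.001,-0.07,1.2,1.03,1],
[0,0,-0.001,-0.08,1.2,1.03,1],
[0,0,-0.001,-0.08,1.2,1.03,1],
[0,0,0,-0.02,0.67,0.24,1],
[0,0,0,-0.02,0.67,0.24,1],
[0,0,0,-0.02,0.67,0.24,1],
[0,0,0,-0.03,0.7,0.25,1],
[0,0,0,-0.03,0.7,0.25,1],
[0,0,0,-0.03,0.7,0.25,1],
[0,0,0,-0.03,0.7,0.25,1],
```

```bash
python3 -m inch '[[0,0,-0.001,-0.07,1.2,1.03,1],[0,0,-0.001,-0.07,1.2,1.03,1],[0,0,-0.001,-0.08,1.2,1.03,1],[0,0,-0.001,-0.08,1.2,1.03,1],[0,0,0,0,0,0,1],[0,0,0,0,0,0,1]]'
python3 - <<'E'
from h import *
np.set_printoptions(precision=2,suppress=True)
p,M=tcp(); print(p, eye2tcp(-82,2,164.3),'eye in crate',C.T@(p+M@ET-O))
c=0
def pix(t,X):
    c=rot(t['orientation']).T@(np.array(X)-np.array(t['position'])); return np.array([t['fx']*c[0]/c[2]+t['cx'],t['fy']*c[1]/c[2]+t['cy']])
t=env.read_camera('side'); s=env.read_camera('wrist')
g=[]
for q in (t,s):
    e=pix(q,p+M@ET-M[:,1]*2.5); b=pix(q,p+M@(ET+[0,0,9])-M[:,1]*2.5);tp=pix(q,O+C@[-58,2,156.4]); print('eye',e,'hole bottom',b,'tip',tp)
    u,v=(tp if q is s else e).astype(int); x0,y0=max(0,min(u-40,432)),max(0,min(v-30,324)); print(x0,y0)
    g.append(cv2.resize(q['img'][y0:y0+60,x0:x0+80],None,fx=6,fy=6,interpolation=cv2.INTER_CUBIC)[:,:400])
cv2.imwrite('pics/g.png',np.hstack(g)[:,:,::-1])
E
```

```text
t: 16.05
eef_pos: [613.2, -2.4, 181.9]
tcp_rot: [-3.141, -0.1, 1.674]
ft_force: [0.3, 0.0, -1.2]
opening: 0.053
grip_force: 30.0
[613.23  -2.35 181.93] [612.96  -2.75 182.27] eye in crate [-81.69   2.34 163.96]
eye [303.82 198.66] hole bottom [303.27 200.87] tip [312.42 196.37]
263 168
eye [250.78 227.29] hole bottom [250.93 222.53] tip [285.86 224.63]
245 194
```

View pics/g.png

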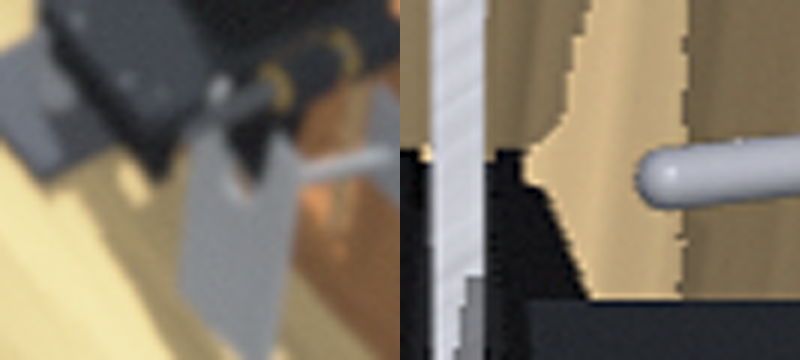

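The wrist crop shows the peg tip at row 224, as predicted to within a pixel, in line with the tag edge in view. Inserting.

```bash
python3 -m inch '[[0,0,0,-0.02,0.65,0.24,1],[0,0,0,-0.02,0.65,0.24,1],[0,0,0,-0.02,0.65,0.24,1],[0,0,0,0,0,0,1]]'; python3 -m inch '[[0,0,0,-0.03,0.7,0.25,1],[0,0,0,-0.03,0.7,0.25,1],[0,0,0,0,0,0,1]]'
```

```text
t: 16.65
eef_pos: [633.0, -0.2, 174.3]
tcp_rot: [-3.141, -0.1, 1.674]
ft_force: [-0.0, -0.3, -1.5]
opening: 0.048
grip_force: 30.0
t: 17.02
eef_pos: [647.6, 0.8, 169.5]
tcp_rot: [3.14, -0.1, 1.674]
ft_force: [1.8, -3.1, -1.3]
opening: 0.05
grip_force: 30.0
```

```bash
python3 -m inch '[[0,0,0,0,0,0,1],[0,0,0,0,0,0,1]]'; python3 - <<'E'
from h import *
np.set_printoptions(precision=2,suppress=True)
s=env.state(); p,M=tcp(); print(s['ft_force'],s['moment'],'eye',C.T@(p+M@ET-O))
t=env.read_camera('side')
t2=env.read_camera('wrist')
c=(cloud(t2)-O)@C; k=c[(abs(c[:,1])<25)&(c[:,2]>120)&(c[:,2]<190)&(c[:,0]>-75)&(c[:,0]<-8)]
for lo in range(-70,-8,8):
    j=k[(k[:,0]>=lo)&(k[:,0]<lo+8)]; 
    if len(j)>5: print(lo,len(j),np.percentile(j[:,1],[2,98]),j[:,2].max())
x0,y0=290,170
a=cv2.resize(t['img'][y0:y0+60,x0:x0+66],(400,364),interpolation=cv2.INTER_CUBIC)
b=cv2.resize(t2['img'][184:244,235:301],(400,364),interpolation=cv2.INTER_CUBIC)
cv2.imwrite('pics/i.png',np.hstack([a,b])[:,:,::-1])
E
```

```text
t: 17.27
eef_pos: [646.9, 0.9, 169.9]
tcp_rot: [3.141, -0.1, 1.674]
ft_force: [2.1, -2.5, -0.2]
opening: 0.054
grip_force: 30.0
[ 2.08 -2.47 -0.21] [-0.84 -0.62 -0.06] eye [-47.88   2.03 151.9 ]
-62 47 [ 3.73 13.85] 189.7042113956331
-54 100 [-7.27 20.68] 189.99682464073493
-46 134 [ 5.07 20.15] 189.92197177770964
-38 104 [-0.88  6.57] 186.94839197493846
-30 116 [-1.05  6.37] 149.66008611987147
-22 109 [-0.88  6.45] 147.27423504483636
-14 73 [-0.88  6.52] 144.54507563810876
```

View pics/i.png

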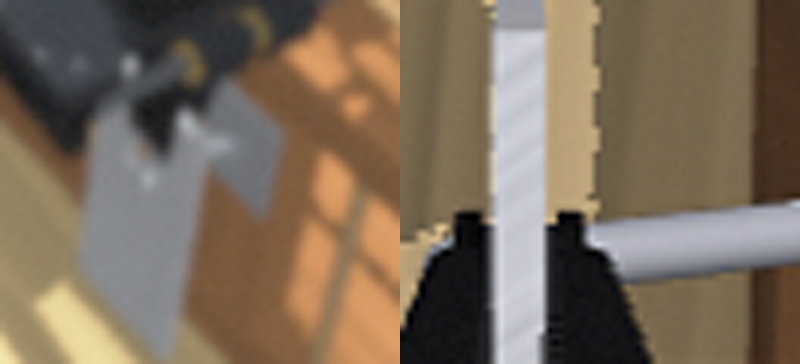

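The peg is through the eye; the bright tip shows inside the hole at (145,165). There is a light side force of 2.5 N toward -y, so I shift 2 mm that way and watch the force.

```bash
python3 -m inch '[[0,0,0,-0.1,0,0,1],[0,0,0,-0.1,0,0,1],[0,0,0,0,0,0,1],[0,0,0,0,0,0,1]]'
```

```text
t: 17.88
eef_pos: [646.6, -0.8, 169.3]
tcp_rot: [-3.141, -0.101, 1.674]
ft_force: [0.2, -0.6, -0.7]
opening: 0.049
grip_force: 30.0
```

```bash
python3 -m inch '[[0,0,0,-0.15,0,0,1],[0,0,0,0,0,0,1],[0,0,0,-0.03,0.5,0.18,1],[0,0,0,-0.03,0.5,0.18,1],[0,0,0,-0.03,0.5,0.18,1],[0,0,0,0,0,0,1],[0,0,0,0,0,0,1]]'
```

```text
t: 18.75
eef_pos: [661.9, -1.2, 163.7]
tcp_rot: [-3.141, -0.1, 1.674]
ft_force: [0.0, 0.3, -1.1]
opening: 0.049
grip_force: 30.0
```

```bash
python3 -m inch '[[0,0,0,0,0,0.15,1],[0,0,0,0,0,0.15,1],[0,0,0,0,0,0.1,1],[0,0,0,0,0,0,1],[0,0,0,0,0,0,1]]'; python3 - <<'E'
from h import *
np.set_printoptions(precision=2,suppress=True)
s=env.state(); p,M=tcp(); print('eye',C.T@(p+M@ET-O), M.T@s['ft_force'])
E
```

```text
t: 19.38
eef_pos: [662.6, -1.1, 161.6]
tcp_rot: [3.139, -0.1, 1.674]
ft_force: [-1.2, -1.2, 10.3]
opening: 0.05
grip_force: 30.0
eye [-32.42  -1.55 143.61] [  0.01  -1.3  -10.4 ]
```

The tag now rests on the peg (10 N upward). I ease off and open slightly.

```bash
python3 -m inch '[[0,0,0,0,0,-0.1,1],[0,0,0,0,0,0,0.5],[0,0,0,0,0,0,0.5],[0,0,0,0,0,0,0.5]]'; python3 - <<'E'
from h import *
np.set_printoptions(precision=2,suppress=True)
t=env.read_camera('side')
t2=env.read_camera('wrist')
a=cv2.resize(t['img'][165:225,290:356],(400,364),interpolation=cv2.INTER_CUBIC)
b=cv2.resize(t2['img'][100:320,150:392],(400,364),interpolation=cv2.INTER_CUBIC)
cv2.imwrite('pics/j.png',np.hstack([a,b])[:,:,::-1])
E
```

```text
t: 19.88
eef_pos: [661.8, -0.9, 160.6]
tcp_rot: [-3.141, -0.1, 1.674]
ft_force: [-0.2, -0.2, 0.2]
opening: 0.245
grip_force: 0.0
```

View pics/j.png

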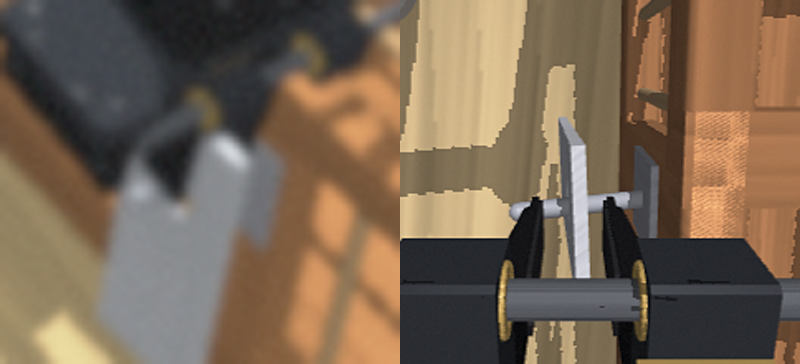

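The right crop shows the tag hanging on the peg at (575,200), with clear gaps to both fingers. I retreat straight up.

```bash
python3 -m inch '[[0,0,0,0,0,-0.8,0.5],[0,0,0,0,0,-1,0.5],[0,0,0,0,0,-1.5,0.5],[0,0,0,0,0,-3,0.5],[0,0,0,0,0,-4,0.2],[0,0,0,0,0,-4,-0.2],[0,0,0,0,0,-4,-0.2],[0,0,0,0,0,0,-0.2]]'; python3 - <<'E'
from h import *
np.set_printoptions(precision=2,suppress=True)
t=env.read_camera('side'); 
for r in env.find_in(t,'tag')[:3]: print(r['score'],C.T@(w(t,r['centre'])-O))
for n in ['top','side']:
    q=env.read_camera(n); c=cloud(q); k=c[(abs(c[:,2]-298)<5)&(abs(c[:,0]-442)<60)&(abs(c[:,1]-164)<60)]; print(n,len(k),k.mean(0) if len(k) else '')
p,M=tcp(); print(p,env.state()['joints'])
s=stub(1.495)
plan([([s[0],s[1],345],down(-.6),11),([s[0],s[1],261],down(-.6),3)],-.2)
E
```

```text
t: 20.98
eef_pos: [664.4, -19.6, 347.4]
tcp_rot: [3.135, -0.099, 1.674]
ft_force: [0.1, 0.0, -0.9]
opening: 0.578
grip_force: 0.0
0.98 [-319.86  248.34    5.95]
0.85 [-40.55  -2.26 117.15]
0.7 [-413.6  -186.24    8.31]
top 56 [441.53 161.96 297.7 ]
side 58 [439.64 161.29 297.09]
[663.44 -19.09 342.15] [-0.17  0.47  1.26  0.1   1.44 -0.28]
[-0.003,-0.009,0.064,1.85,-1.83,0.16,-0.2],
[-0.003,-0.009,0.064,1.73,-1.95,0.14,-0.2],
[-0.003,-0.009,0.064,1.6,-2.06,0.12,-0.2],
[-0.003,-0.009,0.064,1.47,-2.15,0.1,-0.2],
[-0.003,-0.009,0.064,1.33,-2.24,0.08,-0.2],
[-0.003,-0.009,0.064,1.19,-2.32,0.06,-0.2],
[-0.003,-0.009,0.064,1.04,-2.4,0.04,-0.2],
[-0.003,-0.009,0.064,0.88,-2.46,0.03,-0.2],
[-0.003,-0.009,0.064,0.72,-2.51,0.01,-0.2],
[-0.003,-0.009,0.064,0.56,-2.55,0,-0.2],
[-0.003,-0.009,0.064,0.4,-2.58,-0.01,-0.2],
[0,0,0,0,0,2.8,-0.2],
[0,0,0,0,0,2.8,-0.2],
[0,0,0,0,0,2.8,-0.2],
```

```bash
python3 -m inch '[[-0.003,-0.009,0.064,1.85,-1.83,0.1,-0.2],[-0.003,-0.009,0.064,1.73,-1.95,0.1,-0.2],[-0.003,-0.009,0.064,1.6,-2.06,0.1,-0.2],[-0.003,-0.009,0.064,1.47,-2.15,0.1,-0.2],[-0.003,-0.009,0.064,1.33,-2.24,0.08,-0.2],[-0.003,-0.009,0.064,1.19,-2.32,0.06,-0.2],[-0.003,-0.009,0.064,1.04,-2.4,0.04,-0.2],[-0.003,-0.009,0.064,0.88,-2.46,0.03,-0.2],[-0.003,-0.009,0.064,0.72,-2.5,0,-0.2],[-0.003,-0.009,0.064,0.56,-2.55,0,-0.2],[-0.003,-0.009,0.064,0.4,-2.58,0,-0.2],[0,0,0,0,0,0,-0.2],[0,0,0,0,0,0,-0.2]]'; python3 - <<'E'
from h import *
plan([([441,163.3,261],down(-.6),3)],-.2)
E
```

```text
t: 22.8
eef_pos: [442.8, 163.1, 346.5]
tcp_rot: [-3.14, 0.004, 0.971]
ft_force: [-0.6, -0.5, -0.5]
opening: 0.6
grip_force: 0.0
[0,0.001,0,-0.02,-0.05,2.85,-0.2],
[0,0.001,0,-0.02,-0.05,2.85,-0.2],
[0,0.001,0,-0.03,-0.05,2.85,-0.2],
```

```bash
python3 -m inch '[[0,0,0,-0.02,-0.05,2.8,-0.2],[0,0,0,-0.02,-0.05,2.8,-0.2],[0,0,0,-0.02,-0.05,2.8,-0.2],[0,0,0,0,0,0,1],[0,0,0,0,0,0,1],[0,0,0,0,0,0,1],[0,0,0,0,0,0,1],[0,0,0,0,0,0,1]]'
python3 - <<'E'
from h import *
p,M=tcp(); print(p)
v=p-H; q0=np.arctan2(-v[0],-v[1])+CY; print(q0,np.hypot(*v[:2]))
segs=[]; n=14
for k in range(1,n+1):
    q=q0+(0.0-q0)*k/n; s=stub(q); s[2]=p[2]
    segs.append((s,down(-.6-(q-q0)),1))
plan(segs,1)
E
```

```text
t: 23.8
eef_pos: [441.2, 163.6, 263.6]
tcp_rot: [3.141, 0.002, 0.969]
ft_force: [1.5, -0.0, 4.7]
opening: 0.225
grip_force: 30.0
[441.16369234 163.55723119 263.57149303]
1.4961444346318613 201.13758329154606
[0,0.002,-0.108,-1.39,1.63,0,1],
[0,0,-0.107,-1.44,1.58,0,1],
[0,0,-0.107,-1.44,1.58,0,1],
[0,0,-0.107,-1.44,1.58,0,1],
[0,0,-0.107,-1.44,1.58,0,1],
[0,0,-0.107,-1.44,1.58,0,1],
[0,0,-0.107,-1.44,1.58,0,1],
[0,0,-0.107,-1.44,1.58,0,1],
[0,0,-0.107,-1.44,1.58,0,1],
[0,0,-0.107,-1.44,1.58,0,1],
[0,0,-0.107,-1.44,1.58,0,1],
[0,0,-0.107,-1.44,1.58,0,1],
[0,0,-0.107,-1.44,1.58,0,1],
[0,0,-0.107,-1.44,1.58,0,1],
```

```bash
python3 -m inch '[[0,0,-0.107,-1.42,1.6,0,1],[0,0,-0.107,-1.44,1.58,0,1],[0,0,-0.107,-1.44,1.58,0,1],[0,0,-0.107,-1.44,1.58,0,1],[0,0,-0.107,-1.44,1.58,0,1],[0,0,-0.107,-1.44,1.58,0,1],[0,0,-0.107,-1.44,1.58,0,1],[0,0,-0.107,-1.44,1.58,0,1],[0,0,-0.107,-1.44,1.58,0,1],[0,0,0,0,0,0,1]]'
python3 - <<'E'
from h import *
p,M=tcp(); v=p-H; q0=np.arctan2(-v[0],-v[1])+CY; print(p,q0,np.hypot(*v[:2]),env.state()['ft_force'])
psi=env.state()['tcp_rot'][2]-np.pi/2
segs=[]; n=5
for k in range(1,n+1):
    q=q0+(-0.01-q0)*k/n; s=stub(q); s[2]=p[2]
    segs.append((s,down(psi-(q-q0)),1))
plan(segs,1)
E
```

```text
t: 25.05
eef_pos: [556.3, 17.5, 263.6]
tcp_rot: [3.141, 0.001, 1.933]
ft_force: [4.9, 6.8, 4.6]
opening: 0.226
grip_force: 30.0
[556.25760229  17.52323003 263.60192255] 0.5316145538503088 199.76400316460374 [4.90816627 6.79654722 4.6315557 ]
[0.001,0.001,-0.108,-1.51,1.56,0,1],
[0,0,-0.108,-1.46,1.61,0,1],
[0,0,-0.108,-1.46,1.61,0,1],
[0,0,-0.108,-1.46,1.61,0,1],
[0,0,-0.108,-1.46,1.61,0,1],
```

```bash
python3 -m inch '[[0,0,-0.107,-1.48,1.58,0,1],[0,0,-0.107,-1.46,1.6,0,1],[0,0,-0.107,-1.46,1.6,0,1],[0,0,-0.107,-1.46,1.6,0,1],[0,0,-0.1,-1.4,1.5,0,1],[0,0,0,0,0,0,1],[0,0,0,0,0,0,1]]'
python3 - <<'E'
from h import *
p,M=tcp(); v=p-H; q0=np.arctan2(-v[0],-v[1])+CY; print(p,q0,np.hypot(*v[:2]),env.state()['ft_force'],M.T@np.r_[-np.sin(-CY),-np.cos(CY),0])
E
```

```text
t: 25.92
eef_pos: [659.1, 0.6, 263.6]
tcp_rot: [-3.141, -0.001, 2.461]
ft_force: [-0.1, 8.1, 5.6]
opening: 0.225
grip_force: 30.0
[6.59090575e+02 6.42848510e-01 2.63595086e+02] 0.0037090906384429218 199.66042903313755 [-0.12896116  8.10984239  5.60794889] [-7.06580530e-01 -7.07632623e-01 -1.57133905e-04]
```

```bash
python3 -m inch '[[0,0,0,-0.25,0.25,0,1],[0,0,0,0,0,0,1]]'; python3 -m inch '[[0,0,0,0.15,-0.15,0,1],[0,0,0,0,0,0,-0.3],[0,0,0,0,0,0,-0.3],[0,0,0,0,0,0,-0.3],[0,0,0,0,0,-3,-0.3],[0,0,0,0,0,-4,-0.3],[0,0,0,0,0,-4,-0.3],[0,0,0,0,0,-4,-0.3],[0,0,0,0,0,0,-0.3]]'
python3 - <<'E'
from h import *
np.set_printoptions(precision=2,suppress=True)
for n in ['side','top']:
    t=env.read_camera(n); c=cloud(t); k=c[(abs(c[:,2]-298)<5)&(abs(c[:,0]-660)<50)&(abs(c[:,1])<50)]
    if len(k): v=k.mean(0)-H; print(n,len(k),k.mean(0),'q',np.arctan2(-v[0],-v[1])+CY)
    for r in env.find_in(t,'tag')[:4]: print(r['score'],C.T@(w(t,r['centre'])-O))
    if n=='side': cv2.imwrite('pics/k.png',cv2.resize(t['img'][130:260,230:400],None,fx=4,fy=4,interpolation=cv2.INTER_CUBIC)[:,:,::-1])
E
```

```text
t: 26.18
eef_pos: [662.0, 0.8, 263.6]
tcp_rot: [-3.14, -0.002, 2.461]
ft_force: [-2.9, 6.3, 6.6]
opening: 0.226
grip_force: 30.0
t: 27.3
eef_pos: [660.7, -0.7, 415.7]
tcp_rot: [-3.141, 0.004, 2.46]
ft_force: [0.5, 0.6, -0.3]
opening: 0.65
grip_force: 0.0
side 66 [654.9    0.04 297.09] q 0.024885544190578257
0.82 [-413.15 -187.      7.41]
0.78 [-128.9   345.76    2.25]
0.63 [-41.39  -6.17 108.73]
0.61 [-316.97  250.47    6.24]
0.91 [-132.48  348.03    3.29]
0.89 [-316.52  246.62    0.52]
0.82 [-451.83 -200.86    2.8 ]
```

View pics/k.png

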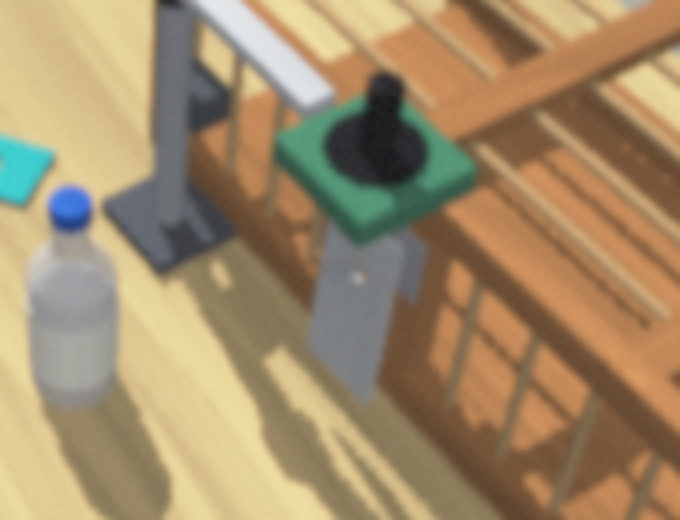

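The tag hangs on the peg (eye at (357,278)) under the reader head, the arm reads about 0.02 rad, and the robot is clear. Handing in.

```bash
python3 -c "
from cell import env
print(env.job_done())"
```

```text
the job is handed in; nothing more can be done
None
```

I handed the job in at about 27 s of the 61 s allowed: the tag hangs by its eye on the peg, the reader arm is back at its inner stop (measured about 0.02 rad), and the robot is clear; the hand-in call gave no verdict.

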